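# Load the specimen carriage, run it under the crosshead and lock it in

## Task

Get the bench load frame ready and start its test: stand every specimen that stands ready on the bench upright in a ring of its own on the round carriage, then push the carriage straight in under the crosshead all the way to the back stop, and there swing its handle away from the robot base, up against the stop pin, so that the specimens, still in their rings, come under the rams. Then swing the keeper arm completely closed and after that press the green start button all the way down. Leave the bottle, the tin and the spatula where they are.

Things in the scene. Friction and masses are not known exactly. Their poses are not given: they have to be found in the camera images.
- frame: fixed load frame, white base plate 320 x 440 x 20 mm (frame x -150 to 170, y -220 to 220 mm). Origin at bench level under the channel's centre line; +y: the way the carriage goes in; +x: roughly away from the robot (yaw within 0.12 rad). On it a straight channel of two rails 12 mm wide, tops 34 mm above the bench, 177 mm apart, centred on x 0, closed by a back stop at y 206 mm
- home (a point): where the carriage's origin is when the carriage touches the back stop: frame x 0, y 120 mm, 20 mm above the bench
- handle_home (a point): where the handle's grip point is when the carriage is at the back stop and swung 0.44 rad counterclockwise (from above) about its centre, its tongue against the stop pin: frame x 91.6, y -74.5 mm, 95 mm above the bench. The steel stop pin, 12 mm across, stands on the far rail up to 62 mm above the bench
- crosshead (a point): centre of the underside of the dark steel crosshead (310 mm along frame x, 124 mm along y, 150 to 200 mm above the bench) on two 22 mm columns 320 mm tall, at frame x -130 and 130, y 120 mm. Four rams hang from it to 115 mm above the bench; seated specimens reach 96 mm. The gripper does not fit under it
- carriage: loose carriage, 0.7 kg, starting in the channel before the crosshead, axes about along the frame's. Round plate 172 mm across, top at 10 mm (origin: centre of its underside, z up), four rings on top; to its -y a tongue 30 mm wide, 18 to 34 mm above the underside (over the rails), to y -235 mm, with an upright handle near its end. 2.5 mm play each side; rolls and turns easily on ball casters
- handle (a point): grip point of the carriage's upright black handle, a bar 16 mm wide (carriage x), 30 mm long (carriage y), from 34 to 90 mm above the carriage's underside; the point is on its centre line 15 mm below the top, at carriage x 0, y -215 mm, 95 mm above the bench
- ring1 (a point): centre of a steel ring on the carriage (56 mm inside, 64 mm outside, 12 mm high), on the plate's top face where a specimen's underside rests: 30 mm above the bench, at carriage x -38, y 38 mm
- ring2 (a point): centre of a steel ring on the carriage (56 mm inside, 64 mm outside, 12 mm high), on the plate's top face where a specimen's underside rests: 30 mm above the bench, at carriage x 38, y 38 mm
- ring3 (a point): centre of a steel ring on the carriage (56 mm inside, 64 mm outside, 12 mm high), on the plate's top face where a specimen's underside rests: 30 mm above the bench, at carriage x -38, y -38 mm
- ring4 (a point): centre of a steel ring on the carriage (56 mm inside, 64 mm outside, 12 mm high), on the plate's top face where a specimen's underside rests: 30 mm above the bench, at carriage x 38, y -38 mm
- specimen1: one of up to four equal specimens, perhaps absent: a grey mortar disc 48 mm across, 28 mm high, a 6 mm steel cap on it, and up from the cap's middle a steel stem 16 mm across, 32 mm tall, to pick it by from above; 66 mm tall in all, 0.15 to 0.26 kg. Origin at the centre of the underside, z up along the stem. Starts standing on the bench
- specimen2: one of up to four equal specimens, perhaps absent: a grey mortar disc 48 mm across, 28 mm high, a 6 mm steel cap on it, and up from the cap's middle a steel stem 16 mm across, 32 mm tall, to pick it by from above; 66 mm tall in all, 0.15 to 0.26 kg. Origin at the centre of the underside, z up along the stem. Starts standing on the bench
- specimen3: one of up to four equal specimens, perhaps absent: a grey mortar disc 48 mm across, 28 mm high, a 6 mm steel cap on it, and up from the cap's middle a steel stem 16 mm across, 32 mm tall, to pick it by from above; 66 mm tall in all, 0.15 to 0.26 kg. Origin at the centre of the underside, z up along the stem. Starts standing on the bench
- specimen4: one of up to four equal specimens, perhaps absent: a grey mortar disc 48 mm across, 28 mm high, a 6 mm steel cap on it, and up from the cap's middle a steel stem 16 mm across, 32 mm tall, to pick it by from above; 66 mm tall in all, 0.15 to 0.26 kg. Origin at the centre of the underside, z up along the stem. Starts standing on the bench
- keeper (a joint): keeper arm, dark steel bar 14 mm wide, 36 to 48 mm above the bench, reaching 165 mm from an upright pivot at frame x -118, y -45 mm. 0 rad: closed, along frame +x across the channel, at a stop; grows clockwise from above; 1.57: along frame -y; stop 1.65. Stays where left (0.06 N m). Starts open, clear of the carriage; closed before the handle is swung home it would catch the tongue
- keeper_knob (a point): on the axis of the keeper arm's upright black knob, 16 mm across, 85 mm from the pivot, 48 to 94 mm above the bench; this point is 80 mm above the bench
- start (a joint): travel of the green start button in m: 0 up, 0.006 fully down; springs back, about 4 N when fully down; pressed counts beyond 0.004
- start_top (a point): centre of the top face of the green start button, 26 mm across, in a housing on the base plate at frame x 138, y -190 mm; pressed straight down
- bottle: closed clear glass bottle 80 mm across, 150 mm tall, standing; bystander. Origin at the centre of its underside
- tin: closed aluminium tin 70 mm across, 45 mm tall; bystander. Origin at the centre of its underside
- spatula: spatula lying on the bench; bystander. Origin under its middle
Not all that is in view belongs to the job. Leave any red look-alike of the specimen1 alone. Leave any purple look-alike of the specimen3 alone.

How it is judged:
By the outcome, as a careful person would: the job done as asked, in the order asked, and still so for the second after the job is handed in, with the robot touching nothing.
Of specimen1, specimen2, specimen3, specimen4 only 2 to 4 are there at a start; the rules pass over those that are not, and their reading is None.
At some moment in a run one of specimen1, specimen2, specimen3, specimen4 may be knocked a few centimetres aside while the robot is not near it.
Once in a run the grip may slacken for a moment while it holds something.
It also fails if it takes over 210 s, if anything falls off the work surface, if the arm or the gripper's body presses on something with over 40 N, if the wrist force passes 120 N, or if a joint passes its speed limit or range.

## Robot

A 6-joint arm with a two-finger parallel gripper is mounted at the origin on the work surface. World frame = base frame: x ahead of the robot, y to its left, z up, the work surface at z = 0. Lengths are in m, angles in rad, forces in N, time in s.
With the tool pointing down it reaches from about 0.325 to 1 m from the base axis. Payload 5.1 kg.
Tool frame: the origin (TCP) lies midway between the tips of the shut fingers; the grasp point (between the pads) lies 19 mm behind it (env.grip_point_offset is the distance from the TCP to the grasp point, in m); z points along the fingers, y is the line along which they close (so a half turn about z gives the same grasp; the last joint's range is limited). The gripper opens to 85 mm and grips with 20 to 120 N. Pads are 22 mm wide; open, the fingers measure 114 mm over their backs; the gripper's body (76 mm by 85 mm) begins 54 mm behind the grasp point. The pads swing forward as they close: fully open they stand 13 mm farther back than shut.
Start: joints at [-1.355, 0.124, 1.65, -0, 1.367, -0.083], TCP at [0.191, -0.621, 0.231] pointing down, gripper open.
Joint ranges: [-2.61, 2.61], [-1.02, 2.33], [0.03, 2.71], [-1.35, 4.49], [0.32, 2.68], [-2.91, 2.91]. Speed limits (rad/s): [2.57, 2.57, 3.14, 3.14, 3.14, 3.14].

## Interface

Orientations are given as a unit quaternion [x, y, z, w].
In Python, from bench import env gives the robot as it stands.
- The arm moves only by the tool carry_out, never from a script. Its argument "commands" is a list of rows, each a list of 6 numbers: the shift along the world's x, y, z in mm, then the turn, a rotation vector about the world's x, y, z in degrees. In form: [[dx, dy, dz, rx, ry, rz], ...]. A call has 1 to 10 rows; each row shifts and turns the commanded pose from where the row before left it; what a row does not reach is not made up. A row lasts 1/8 s, in which the tool goes at most 62.5 mm and 10.7 degrees, less where a joint would pass 70% of its speed; a pose out of reach is approached as far as the arm can. A call is refused whole if a number of a shift passes 62.5 or a number of a turn 10.7, either way. A call with a gripper value outside its range is refused whole. "hand" is the closure, from 0 (fully open) to 1 (shut), set as the call begins (left out, the last holds). The fingers move at their own pace and stop on an object; "newtons" is the grip in N (left out, the last holds). Time passes only in rows, so rows that do not move let the fingers close. It gives the time, the measured TCP pose, the force, the opening and the grip force at its end, in the units of the state.
- env.get_obs(): the state, without advancing time (a new reading comes with each control period).
- env.snapshot(name): name is "scene" or "top" or "wrist"; returns (picture, depth): 400x640x3 uint8, blue, green, red; 400x640 float32, m along the optical axis (not along the pixel's ray), 0 where there is no reading.
- env.calibration(name): a dict with "fx", "fy", "cx", "cy" (pixels), "D" ([k1, k2, p1, p2, k3] as OpenCV has them; the pictures are not rectified), "R" (3x3) and "t" (3): a world point X has camera coordinates R X + t. Camera axes: x right, y down, z forward; pixel columns grow to the right and rows downward; lengths in m; the calibration is good to about 2 mm. A picture is of the moment at which its call begins: read the wrist's pose just before it. calibration takes no time and is no camera call; for the wrist camera it gives the pose at the moment of the call.
- env.close_job(): hands the job in; it is judged then, once.
Trained networks look in the newest picture that a camera, given by its name, has taken for a name from the list of things; names that differ only in an ending like _2 or _b are one class to them, and where a whole thing is asked for, a point or a joint stands for the part that bears it (a point fixed in the world has none). Each returns a list of dicts, best first, with "conf" (0 to 1); they miss things now and then, are a little off and sometimes report something else, mostly with a low value. They report only what shows in the picture. A call takes as long as a camera call. They do not tell look-alikes from the thing itself.
- env.silhouettes(target, camera): "region" (400x640 bool, what is visible of it) and "box" ([left, top, right, bottom] in pixels, round what is visible of it).
- env.spot_point(target, camera): "xy" ([column, row] in pixels: a listed point, or the origin of a listed thing).
The state is a dict: "t": time; "q": joint angles; "joint_velocities": joint speeds; "effort": joint torques, N m; "tool_pos": TCP position; "tcp_rot": TCP orientation; "contact_force": force on the tool from outside, world axes, zero at the start; "wrist_torque": the same for the moment, N m; "gripper_width": finger opening in m; "finger_force": force on a finger pad.
Only numpy, scipy, OpenCV 4.12 (cv2) and the standard library are available. Lean on these libraries where they do the work, as an engineer would, in place of code of your own. Each camera call takes 0.05 s, during which the arm holds its last target. There are 200 camera calls.

## Working session

There is one attempt and no reset: what is moved stays moved. The work goes in short steps, Python scripts to look and compute and a tool call to move; the robot and the scene stay as the last step left them, time stands still between calls to the robot, and variables do not carry over. Pictures are saved under pics/ and viewed, at most 14 in all, crops included, and the job is handed in when it is done.

Besides the shell and the picture viewer there is one more tool, called after "Emit:" as name(argument=value, ...) on one line, values as JSON. carry_out: Moves the arm, as the interface text tells. Its arguments: {"type":"object","properties":{"commands":{"type":"array"},"hand":{"type":"number"},"newtons":{"type":"number"}},"required":["commands"]}

```bash
mkdir -p pics; ls; cat > h.py <<'E'
import numpy as np, cv2
from bench import env
def cal(c):
    k=env.calibration(c); K=np.array([[k['fx'],0,k['cx']],[0,k['fy'],k['cy']],[0,0,1.]])
    return K,np.array(k['D'],float),np.array(k['R'],float),np.array(k['t'],float)
def ray(c,xy):
    K,D,R,t=cal(c); u=cv2.undistortPoints(np.array([[xy]],float),K,D)[0,0]
    return -R.T@t, R.T@np.array([u[0],u[1],1.])
def at_z(c,xy,z):
    o,d=ray(c,xy); return o+d*(z-o[2])/d[2]
def at_depth(c,xy,d):
    o,r=ray(c,xy); return o+r*d
def proj(c,X):
    K,D,R,t=cal(c); return cv2.projectPoints(np.array(X,float).reshape(-1,1,3),cv2.Rodrigues(R)[0],t,K,D)[0].reshape(-1,2)
def snap(c,f=None):
    p,d=env.snapshot(c)
    if f: cv2.imwrite('pics/'+f+'.png',p)
    return p,d
E
python3 - <<'E'
from h import *
np.set_printoptions(precision=3,suppress=True)
Z={'specimen1':0,'handle':.095,'ring1':.03,'ring2':.03,'ring3':.03,'ring4':.03,'keeper_knob':.08,'start_top':None,'home':.02,'handle_home':.095,'crosshead':.15,'frame':0,'carriage':.02,'bottle':0,'tin':0,'spatula':0}
for c in('top','scene'):
    p,d=snap(c,c+'1'); print(c,cal(c)[2:])
    for n,z in Z.items():
        for r in env.spot_point(n,c)[:6]:
            x=r['xy']; 
            if r['conf']<.2: continue
            dd=d[min(399,int(x[1])),min(639,int(x[0]))]
            print(c,n,round(r['conf'],2),np.round(x),at_z(c,x,z if z is not None else .04),at_depth(c,x,dd))
print(env.get_obs())
E
```

```text
pics
top (array([[-0.009, -1.   ,  0.021],
       [-0.997,  0.007, -0.078],
       [ 0.078, -0.022, -0.997]]), array([-0.049,  0.542,  1.443]))
top specimen1 0.72 [462. 192.] [ 0.569 -0.495  0.   ] [ 0.566 -0.485  0.033]
top specimen1 0.72 [394. 239.] [ 0.428 -0.287  0.   ] [ 0.428 -0.282  0.027]
top specimen1 0.67 [424. 203.] [ 0.536 -0.378  0.   ] [ 0.534 -0.369  0.037]
top specimen1 0.63 [426. 236.] [ 0.438 -0.381  0.   ] [ 0.437 -0.373  0.034]
top specimen1 0.34 [341. 194.] [ 0.565 -0.129  0.   ] [ 0.555 -0.121  0.106]
top handle 0.73 [338. 193.] [ 0.559 -0.114  0.095] [ 0.558 -0.113  0.105]
top ring1 0.95 [280. 207.] [0.526 0.053 0.03 ] [0.526 0.053 0.027]
top ring1 0.88 [280. 186.] [0.587 0.053 0.03 ] [0.587 0.053 0.03 ]
top ring1 0.79 [250. 212.] [0.51  0.139 0.03 ] [0.51  0.139 0.028]
top ring1 0.55 [253. 184.] [0.593 0.132 0.03 ] [0.593 0.132 0.027]
top ring2 0.95 [280. 207.] [0.526 0.053 0.03 ] [0.526 0.053 0.027]
top ring2 0.88 [280. 186.] [0.587 0.053 0.03 ] [0.587 0.053 0.03 ]
top ring2 0.79 [250. 212.] [0.51  0.139 0.03 ] [0.51  0.139 0.028]
top ring2 0.55 [253. 184.] [
[... 3793 characters left out ...]
2 ]
scene carriage 0.57 [360. 202.] [0.549 0.096 0.02 ] [0.551 0.094 0.023]
scene tin 0.93 [336. 296.] [ 0.779 -0.139 -0.   ] [ 0.8   -0.154  0.042]
scene spatula 0.89 [260. 306.] [ 0.706 -0.319  0.   ] [ 0.716 -0.322  0.017]
{'t': 1.7, 'q': array([-1.355,  0.124,  1.65 , -0.   ,  1.367, -0.083]), 'joint_velocities': array([-0.002,  0.001,  0.   , -0.001, -0.001, -0.   ]), 'effort': array([  0.003, -42.357, -36.574,   0.   ,   0.001,  -0.   ]), 'tool_pos': array([ 0.191, -0.621,  0.231]), 'tcp_rot': array([ 0.989,  0.149, -0.   , -0.   ]), 'contact_force': array([ 0.099, -0.31 , -0.446]), 'wrist_torque': array([0.026, 0.007, 0.018]), 'finger_force': 0.0, 'gripper_width': 0.08519226503253725}
```

```bash
python3 - <<'E'
import cv2,numpy as np
a=cv2.imread('pics/top1.png');b=cv2.imread('pics/scene1.png')
x=cv2.resize(a[90:290,130:500],(800,432),interpolation=3)
cv2.imwrite('pics/top1c.png',x)
y=cv2.resize(b[120:320,160:460],(800,533),interpolation=3);cv2.imwrite('pics/scene1c.png',y)
E
```

```text
(no output)
```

View pics/top1c.png

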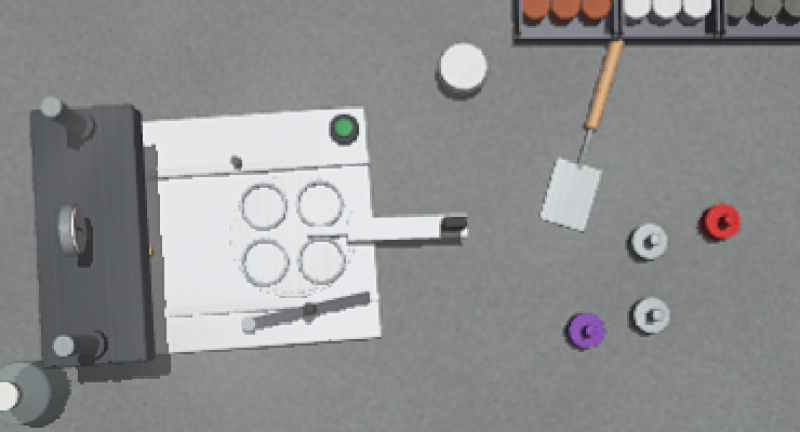

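View pics/scene1c.png

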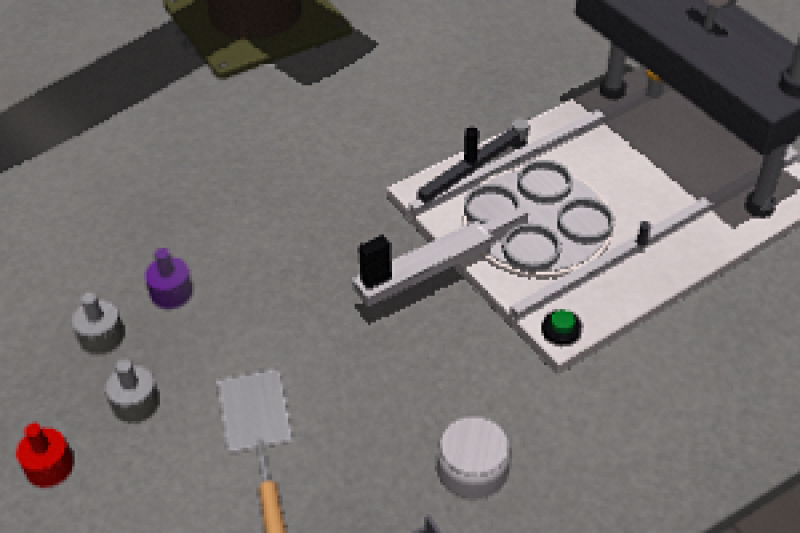

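Grey specimens, crop (649,240) and (651,316), are at top pixels (430,202) and (431,236). They match the description. The red one (crop 721,221) and the purple one (586,330) are look-alikes to leave. The keeper is open, the carriage is in front of the crosshead, and the button is at crop (344,127).

```bash
python3 - <<'E'
from h import *
np.set_printoptions(precision=4,suppress=True)
def cloud(c):
    p,d=snap(c); K,D,R,t=cal(c)
    v,u=np.nonzero(d>0); n=cv2.undistortPoints(np.stack([u,v],1).astype(float)[:,None],K,D)[:,0]
    X=(np.c_[n,np.ones(len(n))]*d[v,u][:,None]-t)@R
    return X,p[v,u]
for c in('top','scene'):
    X,C=cloud(c)
    def box(x0,x1,y0,y1,z0,z1):
        m=(X[:,0]>x0)&(X[:,0]<x1)&(X[:,1]>y0)&(X[:,1]<y1)&(X[:,2]>z0)&(X[:,2]<z1); return X[m]
    for n,b in dict(specA=(.49,.6,-.43,-.35,.06,.072),specB=(.4,.47,-.42,-.34,.06,.072),specAcap=(.49,.6,-.43,-.32,.028,.04),specBcap=(.4,.48,-.43,-.33,.028,.04),handle=(.5,.62,-.16,-.06,.1,.12),knob=(.4,.5,.03,.12,.085,.1),pin=(.6,.7,.1,.25,.056,.068),button=(.65,.73,-.02,.06,.034,.06),tall=(.3,.9,-.7,0,.05,.3)).items():
        q=box(*b); 
        if len(q): print(c,n,len(q),q.mean(0),(q.min(0)+q.max(0))/2,np.ptp(q,axis=0))
    q=box(.3,.8,-.1,.5,.017,.024); 
    r=cv2.minAreaRect(q[:,:2].astype(np.float32)*1000); print(c,'plate',r)
    q=box(.3,.8,.2,.4,.19,.205); print('cross',cv2.minAreaRect(q[:,:2].astype(np.float32)*1000))
    print('columns',[ (lambda q:(len(q),q.mean(0)))(box(*b)) for b in((.3,.55,.2,.5,.31,.33),(.55,.8,.2,.5,.31,.33))])
E
```

```text
top specA 22 [ 0.537  -0.3873  0.0656] [ 0.5369 -0.3886  0.0661] [0.0117 0.0145 0.0108]
top specB 23 [ 0.4378 -0.3876  0.0643] [ 0.4379 -0.388   0.0649] [0.0143 0.015  0.0092]
top specAcap 161 [ 0.5372 -0.3858  0.0335] [ 0.5378 -0.3873  0.034 ] [0.0449 0.0451 0.0119]
top specBcap 167 [ 0.4377 -0.3874  0.033 ] [ 0.4382 -0.389   0.0339] [0.0439 0.0495 0.0118]
top handle 63 [ 0.5591 -0.1183  0.108 ] [ 0.5592 -0.119   0.1088] [0.0147 0.0284 0.0171]
top knob 24 [0.4492 0.0705 0.0921] [0.4497 0.0701 0.0915] [0.014  0.014  0.0129]
top pin 10 [0.6479 0.1709 0.0601] [0.6478 0.1709 0.0605] [0.011  0.0067 0.007 ]
top button 87 [0.6832 0.026  0.0393] [0.682  0.0265 0.0417] [0.063  0.0617 0.015 ]
top tall 649 [ 0.6094 -0.2014  0.0612] [ 0.6554 -0.3135  0.0837] [0.4879 0.6249 0.0673]
top plate ((520.1177978515625, 208.52676391601562), (388.1501770019531, 446.2914123535156), 3.8506107330322266)
cross ((538.6241455078125, 325.0519714355469), (311.2149658203125, 124.43907928466797), 3.851113796234131)
columns [(81, array([0.4082, 0.3155, 0.3183])), (87, array([0.6674, 0.3326, 0.318 ]))]
scene specA 2
[... 392 characters left out ...]
064] [ 0.5629 -0.1186  0.1056] [0.0175 0.0302 0.0109]
scene knob 20 [0.4545 0.068  0.0912] [0.4546 0.0682 0.0913] [0.0154 0.0149 0.0116]
scene pin 15 [0.6519 0.1695 0.0593] [0.6516 0.1692 0.06  ] [0.0118 0.0136 0.0064]
scene button 73 [0.6934 0.0256 0.0387] [0.6811 0.0266 0.039 ] [0.0612 0.0636 0.01  ]
scene tall 879 [ 0.6334 -0.2255  0.0615] [ 0.6569 -0.2494  0.0805] [0.4853 0.4987 0.061 ]
scene plate ((559.4608154296875, 206.19644165039062), (320.5152282714844, 441.5118713378906), 3.88830828666687)
cross ((540.8702392578125, 326.25555419921875), (313.4149475097656, 129.92152404785156), 4.253060817718506)
columns [(40, array([0.4123, 0.3143, 0.3165])), (60, array([0.6711, 0.3331, 0.3165]))]
```

View pics/top1.png

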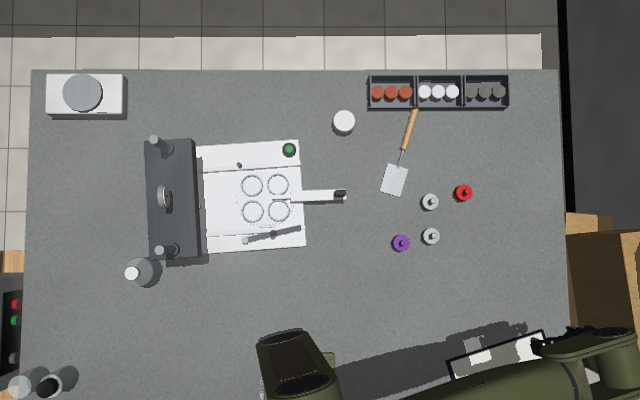

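Emit:
carry_out(commands=[[38,29,0,0,0,9.6],[38,29,0,0,0,9.6],[38,29,0,0,0,9.6],[38,29,0,0,0,9.6],[38,29,0,0,0,9.6],[38,29,0,0,0,9.6],[38,29,0,0,0,9.6],[32,29,0,0,0,9.6],[0,0,0,0,0,0]], hand=0.5, newtons=60)

```text
t: 2.92
tool_pos: [0.4911, -0.3872, 0.2314]
tcp_rot: [0.681, 0.732, 0.0, 0.0]
contact_force: [-0.7, 0.1, -0.2]
gripper_width: 0.0428
finger_force: 0.0
```

```bash
cat >> h.py <<'E'
def cloud(c,f=None):
    p,d=snap(c,f); K,D,R,t=cal(c)
    v,u=np.nonzero(d>0); n=cv2.undistortPoints(np.stack([u,v],1).astype(float)[:,None],K,D)[:,0]
    return (np.c_[n,np.ones(len(n))]*d[v,u][:,None]-t)@R,p[v,u]
def box(X,x0,x1,y0,y1,z0,z1):
    return X[(X[:,0]>x0)&(X[:,0]<x1)&(X[:,1]>y0)&(X[:,1]<y1)&(X[:,2]>z0)&(X[:,2]<z1)]
def mid(q): return len(q),q.mean(0),(q.min(0)+q.max(0))/2,np.ptp(q,axis=0)
E
python3 - <<'E'
from h import *
np.set_printoptions(precision=4,suppress=True)
o=env.get_obs(); print(o['tool_pos'],o['tcp_rot'],o['q'],o['gripper_width'])
K,D,R,t=cal('wrist'); print('cam',-R.T@t)
X,C=cloud('wrist','w1')
for n,b in dict(A=(.49,.6,-.43,-.35,.055,.075),B=(.4,.49,-.42,-.34,.055,.075),Ac=(.49,.6,-.43,-.34,.028,.04),Bc=(.4,.49,-.43,-.34,.028,.04)).items():
    q=box(X,*b)
    if len(q): print(n,*mid(q))
for r in env.spot_point('specimen1','wrist'): print(r, at_z('wrist',r['xy'],0))
snap('top','top2')
for r in env.spot_point('specimen1','top'): print(r, at_z('top',r['xy'],0))
E
```

```text
[ 0.4911 -0.3872  0.2314] [0.681  0.7323 0.0002 0.    ] [-0.7536  0.0704  1.7076  0.0004  1.3635 -0.8262] 0.04275566455361598
cam [ 0.4863 -0.32    0.3738]
A 222 [ 0.5379 -0.3882  0.0646] [ 0.5383 -0.3889  0.0613] [0.0152 0.0148 0.0125]
B 230 [ 0.4397 -0.3881  0.0648] [ 0.4392 -0.3889  0.0615] [0.0155 0.0149 0.0121]
Ac 1226 [ 0.538  -0.3872  0.0339] [ 0.539  -0.3891  0.0341] [0.0465 0.0464 0.0115]
Bc 1274 [ 0.44   -0.3872  0.0339] [ 0.4391 -0.3886  0.0343] [0.0477 0.0459 0.011 ]
{'xy': [275.8, 173.9], 'conf': 0.93} [ 0.4363 -0.3895  0.    ]
{'xy': [262.6, 93.9], 'conf': 0.93} [ 0.4188 -0.3022  0.    ]
{'xy': [364.3, 180.5], 'conf': 0.67} [ 0.5389 -0.3902  0.    ]
{'xy': [378.5, 262.3], 'conf': 0.54} [ 0.5673 -0.4919  0.    ]
{'xy': [425.9, 202.3], 'conf': 0.76} [ 0.538  -0.3846  0.    ]
{'xy': [395.7, 240.8], 'conf': 0.61} [ 0.4234 -0.2912  0.    ]
{'xy': [429.4, 235.9], 'conf': 0.54} [ 0.4372 -0.3925  0.    ]
```

```bash
python3 -c "
import cv2,numpy as np
a=cv2.imread('pics/w1.png');b=cv2.imread('pics/top2.png')
cv2.imwrite('pics/m2.png',np.vstack([cv2.resize(a,(480,300)),cv2.resize(b,(480,300))]))"
```

```text
(no output)
```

View pics/m2.png

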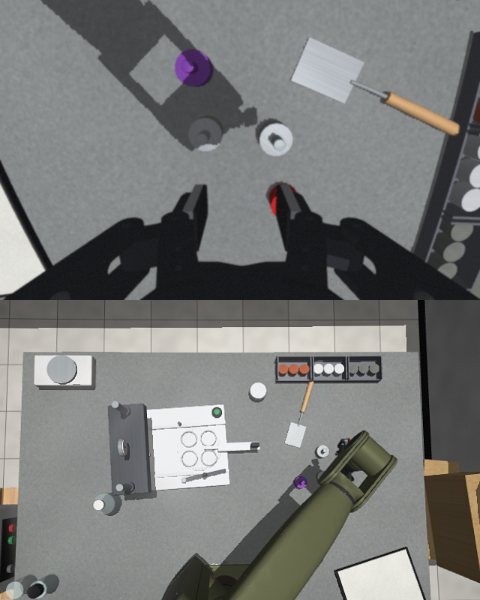

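Only the two grey specimens are present, at wrist-half (275,138) and (205,132) of the montage. The purple one (193,67) and the red one (285,200) stay. I'm grasping A.

Emit:
carry_out(commands=[[47,-1,-20,0,0,0],[0,0,-50,0,0,0],[0,0,-50,0,0,0],[0,0,-40,0,0,0],[0,0,-31,0,0,0],[0,0,0,0,0,0]])

```text
t: 3.88
tool_pos: [0.5334, -0.3895, 0.0368]
tcp_rot: [0.683, 0.73, -0.0, -0.003]
contact_force: [-0.3, -0.8, 0.1]
gripper_width: 0.0425
finger_force: 0.0
```

Emit:
carry_out(commands=[[0,0,0,0,0,0],[0,0,0,0,0,0],[0,0,0,0,0,0],[0,0,0,0,0,0],[0,0,30,0,0,0],[0,0,40,0,0,0],[0,0,40,0,0,0],[0,0,0,0,0,0]], hand=1, newtons=80)

```text
t: 4.88
tool_pos: [0.5382, -0.3916, 0.1548]
tcp_rot: [0.682, 0.731, 0.0, 0.004]
contact_force: [1.1, 0.6, -1.5]
gripper_width: 0.0131
finger_force: 78.3
```

```bash
python3 - <<'E'
from h import *
np.set_printoptions(precision=4,suppress=True)
# frame + carriage from ring network hits and handle
E=[];rg={}
for c in('top','scene'):
    X,C=cloud(c); print(c,'handle',*mid(box(X,.5,.62,-.16,-.06,.1,.12)))
    for r in env.spot_point('ring1',c):
        if r['conf']>.4: print(c,r['xy'],at_z(c,r['xy'],.03))
E
```

```text
top handle 63 [ 0.559  -0.1184  0.1079] [ 0.5592 -0.1189  0.1064] [0.0152 0.0283 0.0121]
top [278.7, 209.1] [0.5188 0.0559 0.03  ]
top [252.9, 187.1] [0.5841 0.1313 0.03  ]
top [277.4, 185.5] [0.5883 0.0595 0.03  ]
top [252.9, 211.2] [0.5133 0.1312 0.03  ]
scene handle 62 [ 0.5643 -0.1205  0.1065] [ 0.5628 -0.1192  0.1063] [0.0192 0.0295 0.0122]
scene [346.9, 198.3] [0.5244 0.0639 0.03  ]
scene [382.4, 205.3] [0.6042 0.1392 0.03  ]
scene [361.0, 214.0] [0.6001 0.0634 0.03  ]
scene [392.8, 200.6] [0.6048 0.1786 0.03  ]
scene [367.0, 189.6] [0.525 0.139 0.03 ]
```

Emit:
carry_out(commands=[[0,20,40,0,0,0],[0,45,40,0,0,0],[0,50,0,0,0,0],[0,50,0,0,0,0],[0,50,0,0,0,0],[0,50,0,0,0,0],[0,50,0,0,0,0],[0,40,0,0,0,0],[0,0,0,0,0,0],[0,0,0,0,0,0]], newtons=100)

```text
t: 6.32
tool_pos: [0.5357, -0.0353, 0.2287]
tcp_rot: [0.682, 0.731, -0.001, -0.001]
contact_force: [-1.1, -0.0, -1.4]
gripper_width: 0.0128
finger_force: 97.9
```

```bash
python3 - <<'E'
from h import *
np.set_printoptions(precision=4,suppress=True)
o=env.get_obs(); print(o['tool_pos'],o['tcp_rot'],o['gripper_width'])
X,C=cloud('wrist','w2')
for r in env.spot_point('ring1','wrist'):
    if r['conf']>.3: print(r['conf'],r['xy'],at_z('wrist',r['xy'],.03))
print('rings',cv2.minAreaRect(box(X,.46,.64,.0,.2,.0385,.045)[:,:2].astype(np.float32)*1000))
print('knob',*mid(box(X,.4,.5,.03,.12,.085,.1))); print('pin',*mid(box(X,.6,.7,.1,.25,.056,.068)))
print('btn',*mid(box(X,.65,.73,-.02,.06,.034,.06)))
E
```

```text
[ 0.5357 -0.0353  0.2287] [ 0.6824  0.731  -0.0009 -0.001 ] 0.012788990103041442
0.94 [383.2, 93.7] [0.5909 0.0576 0.03  ]
0.73 [308.3, 89.7] [0.5162 0.0562 0.03  ]
0.71 [315.7, 6.1] [0.5187 0.1327 0.03  ]
0.6 [392.1, 9.1] [0.5911 0.1354 0.03  ]
rings ((543.9636840820312, 71.58412170410156), (167.71499633789062, 131.68910217285156), 4.299091815948486)
knob 372 [0.4528 0.0708 0.0931] [0.4517 0.0711 0.0905] [0.016  0.0156 0.0109]h.py:25: RuntimeWarning: Mean of empty slice.
  def mid(q): return len(q),q.mean(0),(q.min(0)+q.max(0))/2,np.ptp(q,axis=0)
  ret = um.true_divide(
Traceback (most recent call last):
  File "h.py", line 25, in mid
    def mid(q): return len(q),q.mean(0),(q.min(0)+q.max(0))/2,np.ptp(q,axis=0)
                                         ~~~~~^^^
ValueError: zero-size array to reduction operation minimum which has no identity
```

View pics/w2.png

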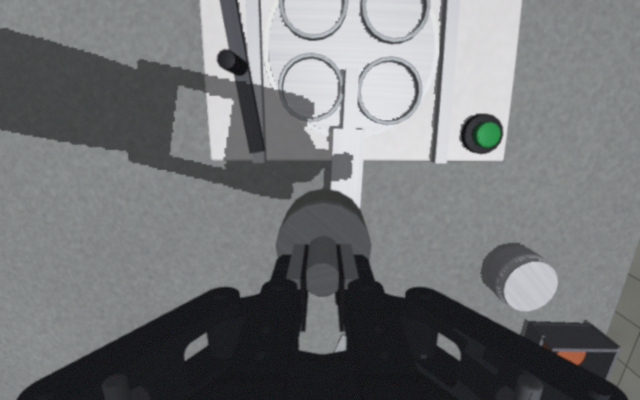

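The specimen hangs upright in the grip at (322,250). Ring4 is at (388,90), ring3 at (310,87) and the green button at (488,133).

```bash
cat > ring.py <<'E'
from h import *
from scipy.optimize import least_squares
np.set_printoptions(precision=4,suppress=True)
o=env.get_obs(); tp=o['tool_pos']; print('tcp',tp,o['gripper_width'])
X,C=cloud('wrist')
ctr={}
for r in env.spot_point('ring1','wrist'):
    if r['conf']<.3: continue
    c=at_z('wrist',r['xy'],.03)[:2]
    q=X[(abs(X[:,2]-.042)<.0035)]; m=np.hypot(*(q[:,:2]-c).T); q=q[(m>.024)&(m<.037)]
    if len(q)<30: continue
    s=least_squares(lambda p:np.hypot(q[:,0]-p[0],q[:,1]-p[1])-.030,c,loss='soft_l1',f_scale=.002)
    print('ring',c,s.x,len(q),np.sqrt(np.mean(s.fun**2)))
q=X[(np.hypot(X[:,0]-tp[0],X[:,1]-tp[1])<.05)&(abs(X[:,2]-(tp[2]-.038+.034))<.02)]
g=q[q[:,2]<tp[2]-.0]; print('held',*mid(g))
print('knob',*mid(box(X,.4,.5,.03,.12,.085,.1)))
E
python3 ring.py
```

```text
tcp [ 0.536  -0.036   0.2294] 0.012832807034172035
ring [0.5195 0.1355] [0.5158 0.1341] 497 0.001209840847214728
ring [0.5914 0.0602] [0.5937 0.0602] 863 0.0012821507064104283
ring [0.5157 0.0561] [0.5183 0.0579] 864 0.0013020968972396428
ring [0.59   0.1361] [0.5915 0.1363] 524 0.00121257075671262
held 3889 [ 0.536  -0.0201  0.2203] [ 0.5365 -0.0232  0.2174] [0.0469 0.0305 0.0239]
knob 365 [0.4527 0.0709 0.093 ] [0.4519 0.0716 0.0908] [0.0151 0.0162 0.0111]
```

Emit:
carry_out(commands=[[19,31,0,0,0,0],[19,31,0,0,0,0],[19,31,-20,0,0,0],[0,0,-40,0,0,0],[0,0,-35,0,0,0],[0,0,-10,0,0,0],[0,0,0,0,0,0],[0,0,0,0,0,0]])

```text
t: 7.52
tool_pos: [0.5947, 0.0575, 0.1275]
tcp_rot: [0.683, 0.731, 0.001, 0.001]
contact_force: [1.0, 0.1, -1.4]
gripper_width: 0.0126
finger_force: 98.2
```

```bash
python3 - <<'E'
from h import *
np.set_printoptions(precision=4,suppress=True)
for i in range(3):
    o=env.get_obs(); print(o['tool_pos'],o['tcp_rot'],o['gripper_width'],o['contact_force'])
    if i<2: X,C=cloud('wrist','w3' if i==0 else None)
tp=o['tool_pos']
g=X[(np.hypot(X[:,0]-tp[0],X[:,1]-tp[1])<.04)&(X[:,2]<tp[2])&(X[:,2]>.06)]; print(*mid(g))
for z in (.085,.095,.105,.11): q=g[abs(g[:,2]-z)<.005]; print(z,len(q), len(q) and mid(q)[2:])
print(proj('wrist',[tp,[tp[0],tp[1],.07],[.5937,.0602,.03]]))
p=cv2.imread('pics/w3.png'); cv2.imwrite('pics/w3c.png',cv2.resize(p[100:350,170:490],(640,500)))
E
```

```text
[0.5947 0.0575 0.1275] [0.6827 0.7307 0.0012 0.0013] 0.012636677918460694 [ 0.9692  0.05   -1.3747]
[0.5947 0.0576 0.1277] [0.6827 0.7307 0.0013 0.0014] 0.012397098878374504 [-0.3538 -0.1174 -1.2406]
[0.5946 0.0576 0.1275] [0.6826 0.7308 0.0012 0.0013] 0.01280383425139302 [-0.3596 -0.4746 -1.7632]
4348 [0.5944 0.0746 0.1157] [0.595  0.0708 0.1067] [0.0469 0.0304 0.0416]
0.085 86 (array([0.5948, 0.0784, 0.0879]), array([0.042 , 0.0148, 0.0041]))
0.095 279 (array([0.5946, 0.0784, 0.095 ]), array([0.0419, 0.0149, 0.01  ]))
0.105 321 (array([0.5944, 0.0783, 0.105 ]), array([0.0421, 0.0152, 0.0099]))
0.11 345 (array([0.5942, 0.0784, 0.11  ]), array([0.0419, 0.0149, 0.01  ]))
[[321.5563 263.6979]
 [321.29   224.9029]
 [320.244  204.6956]]
```

View pics/w3c.png

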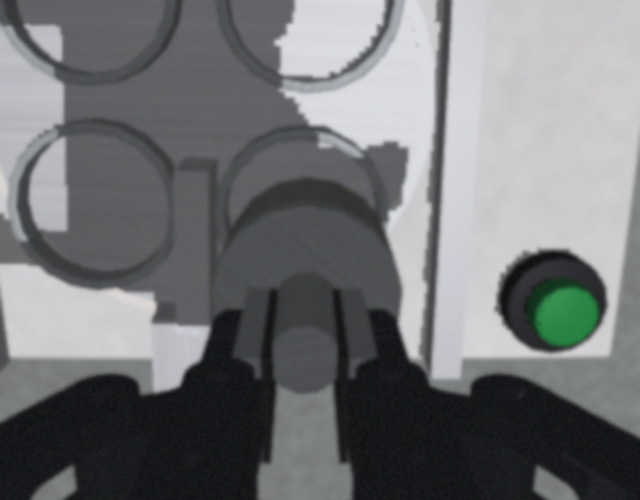

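The specimen hangs just above ring4, as planned, centred in the ring to within 1–2 mm. I'm lowering it.

Emit:
carry_out(commands=[[-1,-1.5,-20,0,0,0],[0,0,-15,0,0,0],[0,0,-10,0,0,0],[0,0,-7,0,0,0],[0,0,0,0,0,0]])

```text
t: 8.25
tool_pos: [0.5923, 0.0563, 0.073]
tcp_rot: [0.682, 0.731, -0.0, -0.0]
contact_force: [-0.7, 0.9, -0.8]
gripper_width: 0.0129
finger_force: 98.3
```

Emit:
carry_out(commands=[[0,0,-2,0,0,0],[0,0,-2,0,0,0],[0,0,0,0,0,0]])

```text
t: 8.62
tool_pos: [0.5933, 0.0563, 0.0718]
tcp_rot: [0.682, 0.731, 0.001, 0.001]
contact_force: [-3.8, -0.0, 7.8]
gripper_width: 0.0125
finger_force: 99.7
```

Emit:
carry_out(commands=[[0,0,0,0,0,0],[0,0,0,0,0,0],[0,0,0,0,0,0],[0,0,20,0,0,0],[0,0,40,0,0,0],[0,-10,50,0,0,0],[0,-40,40,0,0,0],[0,-30,0,0,0,0],[0,0,0,0,0,0]], hand=0.5)

```text
t: 9.75
tool_pos: [0.5928, -0.0253, 0.2217]
tcp_rot: [0.684, 0.73, 0.001, 0.001]
contact_force: [-0.5, -0.9, -1.0]
gripper_width: 0.0429
finger_force: 0.0
```

```bash
cat > chk.py <<'E'
from h import *
import sys
np.set_printoptions(precision=4,suppress=True)
o=env.get_obs(); print('tcp',o['tool_pos'],o['gripper_width'])
X,C=cloud('wrist',sys.argv[1])
for nm,z0,z1 in(('stem',.088,.1),('cap',.058,.069)):
    q=box(X,.47,.645,.02,.18,z0,z1)
    if len(q)>10: print(nm,*mid(q))
X,C=cloud('top')
for nm,b in dict(A=(.49,.6,-.43,-.35,.055,.075),B=(.35,.49,-.46,-.33,.055,.075)).items():
    q=box(X,*b)
    if len(q): print(nm,*mid(q))
for r in env.spot_point('specimen1','top'): print(r['conf'],r['xy'], at_z('top',r['xy'],0)[:2])
E
python3 chk.py w4
```

```text
tcp [ 0.5928 -0.0253  0.2217] 0.04290502236989723
stem 316 [0.5934 0.0613 0.094 ] [0.5935 0.0613 0.0924] [0.0144 0.0152 0.0076]
cap 1999 [0.5934 0.0612 0.0623] [0.5935 0.0614 0.0624] [0.0463 0.0476 0.0049]
B 27 [ 0.4376 -0.3873  0.0648] [ 0.4379 -0.3875  0.0641] [0.0143 0.0141 0.0107]
0.79 [395.0, 242.3] [ 0.419 -0.289]
0.78 [426.2, 237.1] [ 0.4337 -0.3828]
0.65 [461.0, 193.0] [ 0.5654 -0.4913]
0.58 [275.2, 183.1] [0.5989 0.0677]
0.48 [230.2, 200.5] [0.5475 0.2018]
```

View pics/w4.png

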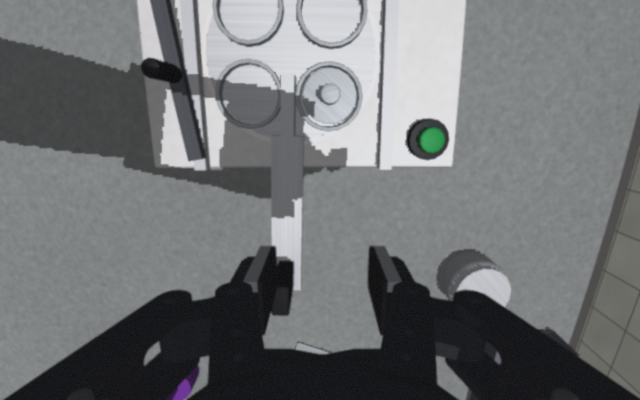

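Specimen A is seated in ring4 at (330,95): the cap is at 62 mm and level. B hasn't moved, so I go for it next.

Emit:
carry_out(commands=[[-22,-52,0,0,0,0],[-22,-52,0,0,0,0],[-22,-52,0,0,0,0],[-22,-52,0,0,0,0],[-22,-52,0,0,0,0],[-22,-52,0,0,0,0],[-21,-50,-20,0,0,0],[0,0,0,0,0,0],[0,0,0,0,0,0]])

```text
t: 11.02
tool_pos: [0.4397, -0.3847, 0.1989]
tcp_rot: [0.682, 0.731, 0.0, -0.001]
contact_force: [0.1, -0.1, -0.1]
gripper_width: 0.0428
finger_force: 0.0
```

```bash
python3 - <<'E'
from h import *
np.set_printoptions(precision=4,suppress=True)
o=env.get_obs(); print(o['tool_pos'])
X,C=cloud('wrist')
print(*mid(box(X,.35,.5,-.45,-.33,.055,.075))); print(*mid(box(X,.35,.5,-.45,-.33,.028,.04)))
E
```

```text
[ 0.4397 -0.3847  0.1989]
282 [ 0.4405 -0.3862  0.0654] [ 0.4406 -0.3871  0.0615] [0.0158 0.0154 0.0126]
1507 [ 0.4407 -0.3857  0.0343] [ 0.4407 -0.3878  0.0342] [0.0468 0.0465 0.0115]
```

Emit:
carry_out(commands=[[1,-2,-50,0,0,0],[0,0,-50,0,0,0],[0,0,-40,0,0,0],[0,0,-18.5,0,0,0],[0,0,0,0,0,0],[0,0,0,0,0,0]])

```text
t: 11.82
tool_pos: [0.4418, -0.3886, 0.0432]
tcp_rot: [0.682, 0.731, -0.0, 0.002]
contact_force: [-0.2, -0.9, 0.7]
gripper_width: 0.0425
finger_force: 0.0
```

Emit:
carry_out(commands=[[0,0,0,0,0,0],[0,0,0,0,0,0],[0,0,0,0,0,0],[0,0,0,0,0,0],[0,0,30,0,0,0],[0,0,50,0,0,0],[0,0,50,0,0,0],[0,0,50,0,0,0],[0,0,0,0,0,0]], hand=1, newtons=100)

```text
t: 12.95
tool_pos: [0.4422, -0.3897, 0.2265]
tcp_rot: [0.683, 0.731, -0.0, 0.005]
contact_force: [0.2, 0.4, -2.6]
gripper_width: 0.0127
finger_force: 98.0
```

Emit:
carry_out(commands=[[9,49,0,0,0,0],[9,49,0,0,0,0],[9,49,0,0,0,0],[9,49,0,0,0,0],[9,49,0,0,0,0],[9,49,0,0,0,0],[9,49,0,0,0,0],[9,49,0,0,0,0],[5,49,0,0,0,0],[0,0,0,0,0,0]])

```text
t: 14.2
tool_pos: [0.5161, 0.056, 0.2183]
tcp_rot: [0.681, 0.732, -0.001, -0.002]
contact_force: [0.8, -0.4, -2.6]
gripper_width: 0.0126
finger_force: 97.9
```

Emit:
carry_out(commands=[[0,0,-50,0,0,0],[0,0,-40,0,0,0],[0,0,-10,0,0,0],[0,0,0,0,0,0],[0,0,0,0,0,0]])

```text
t: 14.82
tool_pos: [0.5188, 0.053, 0.1229]
tcp_rot: [0.683, 0.731, 0.001, 0.001]
contact_force: [-0.4, -0.5, -2.5]
gripper_width: 0.0126
finger_force: 98.2
```

```bash
cat > held.py <<'E'
from h import *
from scipy.optimize import least_squares
np.set_printoptions(precision=4,suppress=True)
X,C=cloud('wrist','w5')
o=env.get_obs(); tp=o['tool_pos']; print(tp,o['tcp_rot'],o['gripper_width'],o['contact_force'])
g=X[(np.hypot(X[:,0]-tp[0],X[:,1]-tp[1])<.04)&(X[:,2]<tp[2])&(X[:,2]>.06)]
for z in (.085,.095,.105,.11): q=g[abs(g[:,2]-z)<.005]; print(z,len(q), len(q)>0 and mid(q)[2:]) 
for c in ([.5183,.0579],[.5937,.0602]):
    q=X[(abs(X[:,2]-.042)<.0035)]; m=np.hypot(*(q[:,:2]-c).T); q=q[(m>.024)&(m<.037)]
    s=least_squares(lambda p:np.hypot(q[:,0]-p[0],q[:,1]-p[1])-.030,c,loss='soft_l1',f_scale=.002); print('ring',s.x,len(q))
q=box(X,.55,.645,.02,.18,.088,.1)
if len(q)>10: print('A stem',*mid(q))
E
python3 held.py
```

```text
[0.5188 0.0531 0.123 ] [0.6826 0.7308 0.0013 0.0014] 0.012309028037416373 [ 0.8123  0.0089 -1.7382]
0.085 222 (array([0.5168, 0.0703, 0.0856]), array([0.0412, 0.0159, 0.0087]))
0.095 311 (array([0.5167, 0.0697, 0.095 ]), array([0.0418, 0.017 , 0.0099]))
0.105 364 (array([0.5168, 0.0698, 0.105 ]), array([0.0418, 0.017 , 0.0099]))
0.11 2789 (array([0.5184, 0.064 , 0.11  ]), array([0.0469, 0.0284, 0.01  ]))
ring [0.5187 0.0581] 985
ring [0.5943 0.0609] 910
A stem 717 [0.593  0.0615 0.0948] [0.5941 0.0607 0.0927] [0.0162 0.0156 0.0092]
```

Emit:
carry_out(commands=[[0.5,3.5,-20,0,0,0],[0,0,-15,0,0,0],[0,0,-10,0,0,0],[0,0,-3,0,0,0],[0,0,0,0,0,0]])

```text
t: 15.5
tool_pos: [0.5181, 0.0567, 0.0731]
tcp_rot: [0.683, 0.731, 0.0, 0.0]
contact_force: [0.1, -0.2, -2.8]
gripper_width: 0.0126
finger_force: 98.4
```

Emit:
carry_out(commands=[[0,0,-2,0,0,0],[0,0,-2,0,0,0],[0,0,0,0,0,0]])

```text
t: 15.88
tool_pos: [0.5197, 0.0568, 0.072]
tcp_rot: [0.682, 0.731, 0.001, 0.001]
contact_force: [-2.6, -1.1, 10.0]
gripper_width: 0.0129
finger_force: 99.4
```

Emit:
carry_out(commands=[[0,0,0,0,0,0],[0,0,0,0,0,0],[0,0,0,0,0,0],[0,0,20,0,0,0],[0,0,40,0,0,0],[0,-20,50,0,0,0],[10,-45,20,0,0,0],[20,-50,0,0,0,0],[10,-35,0,0,0,0],[0,0,0,0,0,0]], hand=0.5)

```text
t: 17.12
tool_pos: [0.5581, -0.0953, 0.1985]
tcp_rot: [0.684, 0.73, -0.0, -0.0]
contact_force: [0.3, 1.1, -0.5]
gripper_width: 0.0428
finger_force: 0.0
```

```bash
python3 - <<'E'
from h import *
np.set_printoptions(precision=4,suppress=True)
o=env.get_obs(); print(o['tool_pos'],o['tcp_rot'])
for c in('wrist','top'):
    X,C=cloud(c,c+'6')
    for n,b in dict(s3=(.48,.55,.02,.1,.088,.1),s4=(.56,.63,.02,.1,.088,.1),c3=(.48,.555,.02,.1,.058,.069),c4=(.56,.63,.02,.1,.058,.069),handle=(.5,.62,-.16,-.06,.1,.12)).items():
        q=box(X,*b)
        if len(q)>4: print(c,n,*mid(q))
E
python3 -c "
import cv2,numpy as np
a=cv2.imread('pics/wrist6.png');b=cv2.imread('pics/top6.png')
cv2.imwrite('pics/m6.png',np.vstack([cv2.resize(a,(480,300)),cv2.resize(b,(480,300))]))"
```

```text
[ 0.5581 -0.0953  0.1985] [ 0.6837  0.7297 -0.0002 -0.0002]
wrist s4 48 [0.595  0.0543 0.0912] [0.595  0.0547 0.0919] [0.0103 0.003  0.0078]
wrist c3 1566 [0.5199 0.048  0.0632] [0.5186 0.0475 0.0635] [0.0479 0.0257 0.011 ]
wrist c4 1654 [0.595  0.0516 0.0632] [0.5949 0.0518 0.0634] [0.0473 0.0284 0.0106]
wrist handle 826 [ 0.5634 -0.1139  0.1082] [ 0.5636 -0.115   0.1054] [0.0164 0.0302 0.0107]
top s3 25 [0.517  0.0566 0.0938] [0.5165 0.0559 0.0946] [0.0146 0.0137 0.0102]
top s4 23 [0.5929 0.0587 0.095 ] [0.5926 0.0584 0.0942] [0.0141 0.0136 0.0087]
top c3 166 [0.5178 0.0564 0.0623] [0.523  0.0549 0.063 ] [0.0575 0.0488 0.01  ]
top c4 170 [0.5925 0.0597 0.0624] [0.588  0.0589 0.0634] [0.0548 0.0458 0.0106]
```

View pics/m6.png

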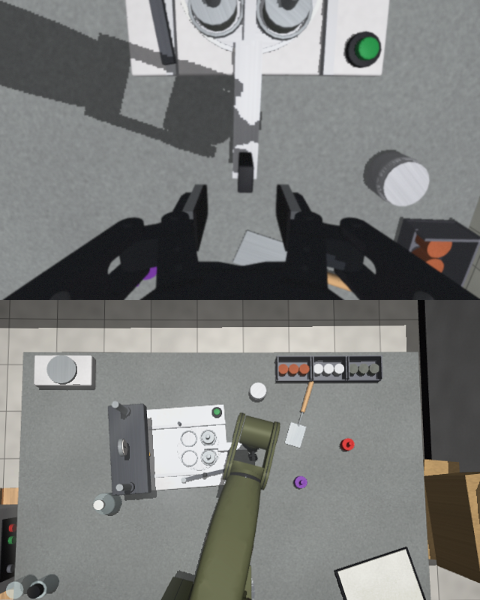

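Both specimens sit upright in ring3 and ring4 (wrist view (212,10) and (285,10)). The handle is at (245,172), and I grip it next.

Emit:
carry_out(commands=[[5,-22,0,0,0,0],[0,0,-40,0,0,0],[0,0,-40,0,0,0],[0,0,-42,0,0,0],[0,0,0,0,0,0],[0,0,0,0,0,0]])

```text
t: 17.98
tool_pos: [0.5639, -0.1155, 0.0785]
tcp_rot: [0.682, 0.731, 0.0, 0.001]
contact_force: [0.7, -0.2, 1.4]
gripper_width: 0.0428
finger_force: 0.0
```

Emit:
carry_out(commands=[[0,0,0,0,0,0],[0,0,0,0,0,0],[0,0,0,0,0,0],[0,0,0,0,0,0]], hand=1, newtons=40)

```text
t: 18.48
tool_pos: [0.5642, -0.1157, 0.0784]
tcp_rot: [0.683, 0.731, 0.001, 0.002]
contact_force: [2.5, -1.6, 3.8]
gripper_width: 0.0153
finger_force: 39.3
```

Emit:
carry_out(commands=[[0,10,0,0,0,0],[0,15,0,0,0,0],[-0.3,20,0,0,0,0],[-0.3,20,0,0,0,0],[-0.3,20,0,0,0,0],[-1.4,20,0,0,0,0],[-1.4,20,0,0,0,0],[-1.4,20,0,0,0,0],[-1,15,0,0,0,0],[0,0,0,0,0,0]])

```text
t: 19.73
tool_pos: [0.5571, 0.0456, 0.0776]
tcp_rot: [0.682, 0.731, 0.001, 0.0]
contact_force: [0.7, 1.4, 2.6]
gripper_width: 0.0156
finger_force: 39.3
```

```bash
cat > car.py <<'E'
from h import *
np.set_printoptions(precision=4,suppress=True)
o=env.get_obs(); print(o['tool_pos'],o['contact_force'],o['wrist_torque'],o['gripper_width'])
O=np.array([.548,.2045]); a=.0675; ex=np.array([np.cos(a),np.sin(a)]); ey=np.array([-ex[1],ex[0]])
f=lambda p:np.array([(p[:2]-O)@ex,(p[:2]-O)@ey])*1000
print('tcp frame',f(o['tool_pos']))
for c in('top','scene'):
    X,C=cloud(c,c+'7'); F=np.c_[(X[:,:2]-O)@ex,(X[:,:2]-O)@ey,X[:,2]]
    for s in(-1,1):
        q=F[(F[:,0]*s>0)&(abs(F[:,0])<.085)&(F[:,1]>-.2)&(F[:,1]<.13)&(F[:,2]>.088)&(F[:,2]<.1)&~((abs(F[:,0]-f(o['tool_pos'])[0]/1000)<.06)&(F[:,1]<f(o['tool_pos'])[1]/1000+.06))]
        if len(q): print(c,s,*mid(q))
E
python3 car.py
```

```text
[0.5571 0.0456 0.0776] [0.7087 1.3949 2.6336] [ 0.7822 -0.2825 -0.2357] 0.01555387065500306
tcp frame [  -1.6662 -159.1999]
top -1 24 [-0.0408  0.014   0.0941] [-0.0406  0.014   0.0937] [0.0143 0.0116 0.0101]
top 1 25 [0.0354 0.0139 0.0934] [0.0353 0.0137 0.0929] [0.0148 0.0142 0.0081]
scene -1 18 [-0.037   0.0141  0.0922] [-0.0388  0.0146  0.0922] [0.0168 0.0136 0.0064]
scene 1 23 [0.04   0.013  0.0926] [0.0391 0.0152 0.0924] [0.0128 0.0177 0.0081]
```

Emit:
carry_out(commands=[[-1,15,0,0,0,0],[-1,15,0,0,0,0],[-0.9,12,0,0,0,0],[-0.5,8,0,0,0,0],[-0.4,6,0,0,0,0],[-0.3,4,0,0,0,0],[-0.2,3,0,0,0,0],[0,2,0,0,0,0],[0,0,0,0,0,0]])

```text
t: 20.95
tool_pos: [0.5525, 0.1093, 0.077]
tcp_rot: [0.682, 0.731, -0.0, 0.0]
contact_force: [0.7, -0.9, 4.1]
gripper_width: 0.0157
finger_force: 39.2
```

Emit:
carry_out(commands=[[0,2,0,0,0,0],[0,2,0,0,0,0],[0,0,0,0,0,0]])

```text
t: 21.32
tool_pos: [0.5524, 0.1136, 0.0769]
tcp_rot: [0.682, 0.731, -0.0, 0.0]
contact_force: [0.4, -1.8, 5.3]
gripper_width: 0.0154
finger_force: 39.3
```

Emit:
carry_out(commands=[[0,2,0,0,0,0],[0,2,0,0,0,0],[0,0,0,0,0,0]])

```text
t: 21.7
tool_pos: [0.553, 0.114, 0.0775]
tcp_rot: [0.682, 0.731, -0.003, 0.003]
contact_force: [-0.2, -15.7, 9.2]
gripper_width: 0.0156
finger_force: 39.8
```

```bash
python3 car.py
```

```text
[0.553  0.114  0.0775] [ -0.1767 -15.6536   9.1875] [-2.0497  0.0142  0.0656] 0.015599835954843806
tcp frame [ -1.1184 -90.5942]
scene -1 11 [-0.0385  0.08    0.0935] [-0.0375  0.0808  0.093 ] [0.0132 0.0138 0.0071]
scene 1 18 [0.0385 0.0812 0.0916] [0.0367 0.0821 0.0927] [0.0161 0.0184 0.0089]
```

The carriage is at the back stop: 15 N of contact, and the stems are at frame y 81, where 82 is expected. I'm easing off and swinging the handle about the carriage centre.

Emit:
carry_out(commands=[[0,-2.5,0,0,0,0],[9.2,0.8,0,0,0,2.5],[9.2,1.2,0,0,0,2.5],[9.1,1.6,0,0,0,2.5],[9,2,0,0,0,2.5],[8.9,2.4,0,0,0,2.5],[8.8,2.8,0,0,0,2.5],[8.7,3.2,0,0,0,2.5],[8.5,3.6,0,0,0,2.5],[0,0,0,0,0,0]])

```text
t: 23.05
tool_pos: [0.6246, 0.1319, 0.077]
tcp_rot: [0.545, 0.839, -0.001, 0.001]
contact_force: [1.6, -4.8, 5.8]
gripper_width: 0.0158
finger_force: 39.4
```

```bash
python3 car.py
```

```text
[0.6246 0.1319 0.077 ] [ 1.5929 -4.8168  5.7874] [-0.5648 -0.2324  0.3423] 0.015774601446663948
tcp frame [ 71.4868 -77.615 ]
top -1 12 [-0.0284  0.0673  0.0933] [-0.0268  0.0682  0.0941] [0.0114 0.0088 0.0093]
scene 1 19 [0.0483 0.0953 0.0931] [0.048  0.0973 0.0928] [0.0123 0.017  0.0081]
```

Emit:
carry_out(commands=[[8.4,3.9,0,0,0,2.5],[5,2.6,0,0,0,1.5],[2,1.1,0,0,0,0.6],[0,0,0,0,0,0],[0,0,0,0,0,0]])

```text
t: 23.78
tool_pos: [0.6395, 0.1394, 0.077]
tcp_rot: [0.511, 0.86, -0.001, 0.001]
contact_force: [2.3, -5.2, 5.6]
gripper_width: 0.0155
finger_force: 39.4
```

Emit:
carry_out(commands=[[2,1.1,0,0,0,0.5],[2,1.1,0,0,0,0.4],[0,0,0,0,0,0],[0,0,0,0,0,0]])

```text
t: 24.28
tool_pos: [0.6429, 0.1412, 0.0768]
tcp_rot: [0.504, 0.864, -0.001, 0.0]
contact_force: [0.7, -6.2, 5.1]
gripper_width: 0.0154
finger_force: 39.6
```

Emit:
carry_out(commands=[[1.8,1,0,0,0,0],[1.8,1,0,0,0,0],[0,0,0,0,0,0],[0,0,0,0,0,0]])

```text
t: 24.78
tool_pos: [0.6435, 0.1414, 0.0767]
tcp_rot: [0.504, 0.864, -0.005, -0.002]
contact_force: [-11.0, -12.3, 13.2]
gripper_width: 0.015
finger_force: 40.9
```

```bash
python3 car.py; python3 -c "
import cv2,numpy as np
a=cv2.imread('pics/scene7.png')[110:290,280:500];b=cv2.imread('pics/top7.png')[120:280,130:330]
cv2.imwrite('pics/m7.png',np.hstack([cv2.resize(a,(400,327)),cv2.resize(b,(400,327))]))"
```

```text
[0.6435 0.1414 0.0767] [-10.9531 -12.2554  13.1561] [-1.6264  1.8803  0.4124] 0.015003326507233634
tcp frame [ 90.9833 -69.3522]
top -1 9 [-0.0233  0.0649  0.0937] [-0.0222  0.0661  0.0935] [0.0138 0.0078 0.0106]
scene 1 21 [0.0502 0.101  0.0927] [0.0497 0.1007 0.0922] [0.0169 0.0179 0.0075]
```

View pics/m7.png

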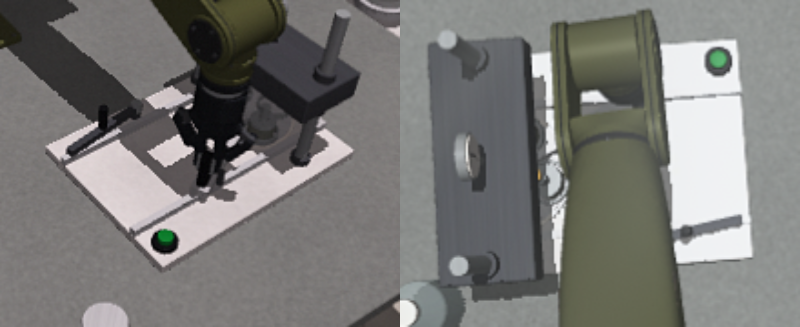

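Pin contact at about 16 N, with the handle at frame x 91 (91.6 expected). I'm releasing it straight up.

Emit:
carry_out(commands=[[-1,-0.5,-0.5,0,0,0],[0,0,0,0,0,0]])

```text
t: 25.12
tool_pos: [0.6433, 0.1413, 0.0767]
tcp_rot: [0.504, 0.864, -0.004, -0.001]
contact_force: [-9.6, -11.2, 14.3]
gripper_width: 0.0156
finger_force: 40.8
```

Emit:
carry_out(commands=[[0,0,0,0,0,0],[0,0,0,0,0,0],[0,0,0,0,0,0],[0,0,20,0,0,0],[0,0,40,0,0,0],[-10,-30,40,0,0,0],[-40,-40,20,0,0,0],[-50,-20,0,0,0,0],[-30,0,0,0,0,0],[0,0,0,0,0,0]], hand=0.5)

```text
t: 26.38
tool_pos: [0.515, 0.0542, 0.1979]
tcp_rot: [0.505, 0.863, 0.001, 0.001]
contact_force: [-0.7, -0.7, -0.3]
gripper_width: 0.0427
finger_force: 0.0
```

```bash
cat > fin.py <<'E'
from h import *
import sys
np.set_printoptions(precision=4,suppress=True)
o=env.get_obs(); print('tcp',o['tool_pos'],o['tcp_rot'],o['q'])
O=np.array([.548,.2045]); a=.0675; ex=np.array([np.cos(a),np.sin(a)]); ey=np.array([-ex[1],ex[0]])
for c in('top','scene','wrist'):
    X,C=cloud(c,c+sys.argv[1]); F=np.c_[(X[:,:2]-O)@ex,(X[:,:2]-O)@ey,X[:,2]]
    for n,b in dict(handle=(.05,.13,-.12,-.04,.1,.115),knob=(-.13,-.02,-.17,-.03,.086,.1),knob2=(-.13,0,-.17,-.03,.086,.1),stem4=(.02,.075,.07,.13,.088,.1),stem3=(-.06,.02,.04,.1,.088,.1),pin=(.08,.11,-.06,-.02,.056,.068),btn=(.115,.16,-.215,-.165,.034,.06)).items():
        q=box(F,*b)
        if len(q)>4:
            m=mid(q); w=O+m[2][0]*ex+m[2][1]*ey; print(c,n,m[0],m[2]*1000,m[3]*1000,'world',w)
E
python3 fin.py 8
```

```text
tcp [0.515  0.0542 0.1979] [0.5045 0.8634 0.0007 0.0011] [ 0.001  -0.1504  1.9786  0.0001  1.3109 -0.5122]
top handle 62 [ 89.2089 -71.2753 107.85  ] [24.0167 28.4036 13.3331] world [0.6418 0.1394]
top knob 25 [-107.2293 -127.3563   92.8631] [14.0118 14.2308 12.4996] world [0.4496 0.0702]
top knob2 25 [-107.2293 -127.3563   92.8631] [14.0118 14.2308 12.4996] world [0.4496 0.0702]
top stem3 10 [-23.8197  67.7023  91.9032] [11.0465  8.3721  5.5965] world [0.5197 0.2704]
top pin 17 [ 92.6919 -45.9753  61.5741] [20.7427 20.0776 10.9814] world [0.6436 0.1649]
top btn 65 [ 135.5199 -187.8189   42.8114] [35.8102 38.0588 16.3348] world [0.6959 0.0262]
scene handle 53 [ 92.4768 -71.8792 105.6175] [24.0511 31.9087 10.3317] world [0.6451 0.139 ]
scene knob 17 [-104.7134 -128.8758   90.8806] [15.8477 12.987   9.4362] world [0.4522 0.0689]
scene knob2 17 [-104.7134 -128.8758   90.8806] [15.8477 12.987   9.4362] world [0.4522 0.0689]
scene stem4 21 [ 48.9055 104.1828  92.3202] [15.088  19.9261  7.5721] world [0.5898 0.3117]
scene stem3 20 [-19.1698  71.004   92.3708] [16.3289 14.8285  7.6583] world [0.5241 0.274 ]
scene pin 15 [ 99.7336 -45.7423  59.1361] [13.9816 20.7102  6.0343] world [0.6506 0.1656]
scene btn 61 [ 139.7428 -189.1321   38.7657] [23.6716 23.3619  9.4968] world [0.7002 0.0252]
wrist handle 1012 [ 90.1425 -69.901  105.221 ] [25.132  32.2444 10.4081] world [0.6427 0.1408]
wrist knob 374 [-104.9488 -125.701    90.9549] [15.435  15.5603  9.1382] world [0.4518 0.072 ]
wrist knob2 374 [-104.9488 -125.701    90.9549] [15.435  15.5603  9.1382] world [0.4518 0.072 ]
wrist pin 219 [ 92.9476 -46.3931  60.8052] [24.8039 24.4008  8.3057] world [0.6439 0.1645]
wrist btn 204 [ 134.0724 -184.9322   38.5532] [19.2151 22.8394  8.9916] world [0.6942 0.029 ]
```

Handle against the pin, both stems upright at the expected places under the crosshead. The keeper knob is at (0.452, 0.072), 84.7 mm from the pivot as it should be. I'm gripping it.

Emit:
carry_out(commands=[[-31.5,8.5,0,0,0,0],[-31.5,8.5,0,0,0,0],[0,0,-40,0,0,0],[0,0,-40,0,0,0],[0,0,-35,0,0,0],[0,0,-20,0,0,0],[0,0,0,0,0,0],[0,0,0,0,0,0]])

```text
t: 27.52
tool_pos: [0.4542, 0.0713, 0.0624]
tcp_rot: [0.504, 0.864, 0.0, 0.001]
contact_force: [-0.7, 0.2, -0.1]
gripper_width: 0.0425
finger_force: 0.0
```

Emit:
carry_out(commands=[[0,0,0,0,0,0],[0,0,0,0,0,0],[0,0,0,0,0,0],[0,0,0,0,0,0]], hand=1, newtons=30)

```text
t: 28.02
tool_pos: [0.4538, 0.0711, 0.0626]
tcp_rot: [0.504, 0.863, 0.001, 0.001]
contact_force: [-0.5, -1.2, 6.1]
gripper_width: 0.0148
finger_force: 29.4
```

Emit:
carry_out(commands=[[7.1,2.1,0,0,0,5],[6.9,2.7,0,0,0,5],[6.6,3.4,0,0,0,5],[6.3,3.8,0,0,0,5],[6,4.4,0,0,0,5],[5.5,5,0,0,0,5],[5.2,5.3,0,0,0,5],[4.6,5.8,0,0,0,5],[0,0,0,0,0,0]])

```text
t: 29.15
tool_pos: [0.5023, 0.1042, 0.0626]
tcp_rot: [0.179, 0.984, 0.001, 0.001]
contact_force: [0.3, 0.6, 5.9]
gripper_width: 0.0152
finger_force: 29.6
```

Emit:
carry_out(commands=[[4.1,6.2,0,0,0,5],[3.5,6.5,0,0,0,5],[3,6.8,0,0,0,5],[2.3,7.1,0,0,0,5],[1.7,7.2,0,0,0,5],[1.1,7.3,0,0,0,5],[0,0,0,0,0,0]])

```text
t: 30.02
tool_pos: [0.518, 0.1454, 0.0627]
tcp_rot: [-0.081, 0.997, 0.0, 0.002]
contact_force: [1.2, 1.4, 6.2]
gripper_width: 0.0151
finger_force: 29.5
```

Emit:
carry_out(commands=[[0.5,7.4,0,0,0,5],[-0.2,5,0,0,0,4],[0,2,0,0,0,1],[0,2,0,0,0,0],[0,0,0,0,0,0],[0,0,0,0,0,0]])

```text
t: 30.78
tool_pos: [0.5183, 0.1604, 0.0626]
tcp_rot: [-0.168, 0.986, -0.001, 0.001]
contact_force: [0.8, -3.4, 7.4]
gripper_width: 0.0151
finger_force: 29.7
```

Emit:
carry_out(commands=[[-0.1,2,0,0,0,0],[0,1,0,0,0,0],[0,0,0,0,0,0]])

```text
t: 31.15
tool_pos: [0.5183, 0.1605, 0.0626]
tcp_rot: [-0.168, 0.986, -0.004, 0.001]
contact_force: [0.3, -15.2, 7.5]
gripper_width: 0.0153
finger_force: 30.4
```

Emit:
carry_out(commands=[[0,0,0,0,0,0],[0,0,0,0,0,0],[0,0,0,0,0,0],[0,0,20,0,0,0],[0,0,40,0,0,0],[0,-20,50,0,0,0],[20,-40,30,0,0,0],[40,-40,0,0,0,0],[20,-40,0,0,0,0],[0,0,0,0,0,0]], hand=0.5)

```text
t: 32.4
tool_pos: [0.5982, 0.022, 0.2029]
tcp_rot: [-0.167, 0.986, -0.0, 0.001]
contact_force: [0.8, 0.9, 0.3]
gripper_width: 0.0427
finger_force: 0.0
```

```bash
python3 fin.py 9; python3 - <<'E'
from h import *
np.set_printoptions(precision=4,suppress=True)
for c in('top','scene','wrist'):
    X,C=cloud(c); C=C.astype(int); g=(C[:,1]>C[:,2]+50)&(C[:,1]>C[:,0]+30)&(np.hypot(X[:,0]-.697,X[:,1]-.027)<.05)
    if g.sum()>5: print(c,'green',*mid(X[g]))
    for r in env.spot_point('start_top',c)[:1]: print(r, at_z(c,r['xy'],.045))
a=cv2.imread('pics/scene9.png')[110:290,280:500];b=cv2.imread('pics/top9.png')[120:280,130:330]
cv2.imwrite('pics/m9.png',np.hstack([cv2.resize(a,(400,327)),cv2.resize(b,(400,327))]))
E
```

```text
tcp [0.5982 0.022  0.2029] [-0.1669  0.986  -0.0003  0.0008] [-0.0528  0.03    1.798  -0.0003  1.3118 -1.9589]
top handle 66 [ 88.765  -72.0922 107.5315] [25.2603 30.7557 13.4171] world [0.6414 0.1386]
top knob 28 [-36.0069 -42.7867  92.122 ] [14.2193 14.5704 12.151 ] world [0.515  0.1594]
top knob2 28 [-36.0069 -42.7867  92.122 ] [14.2193 14.5704 12.151 ] world [0.515  0.1594]
top stem3 11 [-24.0214  66.5387  95.4943] [11.1943  9.5964  8.198 ] world [0.5195 0.2693]
top pin 13 [ 92.9258 -44.4934  61.1902] [20.2136 12.3486  9.8054] world [0.6437 0.1664]
scene handle 54 [ 93.2648 -71.7266 105.478 ] [22.3913 29.6831 10.7937] world [0.6459 0.1392]
scene knob 19 [-32.0866 -43.8192  92.0396] [15.0235 14.6909  7.9919] world [0.5189 0.1586]
scene knob2 19 [-32.0866 -43.8192  92.0396] [15.0235 14.6909  7.9919] world [0.5189 0.1586]
scene stem4 22 [ 48.3382 102.6506  92.423 ] [15.7201 16.3257  6.741 ] world [0.5893 0.3102]
scene stem3 20 [-18.4796  70.0429  91.8833] [15.954  15.8526  5.7806] world [0.5248 0.2731]
scene pin 14 [ 99.1395 -44.7407  60.2577] [15.4139 24.9127  7.0971] world [0.6499
[... 399 characters left out ...]
47.4937 105.0964  92.1374] [16.1977 16.7356  8.1858] world [0.5883 0.3126]
wrist stem3 327 [-21.1811  71.4238  92.314 ] [15.4236 16.9678  8.511 ] world [0.522  0.2743]
wrist pin 11 [ 94.3625 -37.1122  59.2889] [3.2846 4.4938 5.4257] world [0.6447 0.1738]
wrist btn 489 [ 136.4483 -185.9462   38.8611] [25.1137 25.2521  9.6538] world [0.6967 0.0282]
{'xy': [344.2, 121.8], 'conf': 0.15} [ 0.774  -0.1382  0.045 ]
scene green 54 [0.7005 0.0247 0.0401] [0.7002 0.0254 0.0391] [0.0231 0.0221 0.0099]
{'xy': [372.7, 236.7], 'conf': 0.55} [0.6974 0.0332 0.045 ]
wrist green 415 [0.6974 0.0271 0.0415] [0.7007 0.0272 0.0372] [0.0298 0.0244 0.0132]
{'xy': [290.1, 281.5], 'conf': 0.86} [0.6967 0.0265 0.045 ]
```

View pics/m9.png

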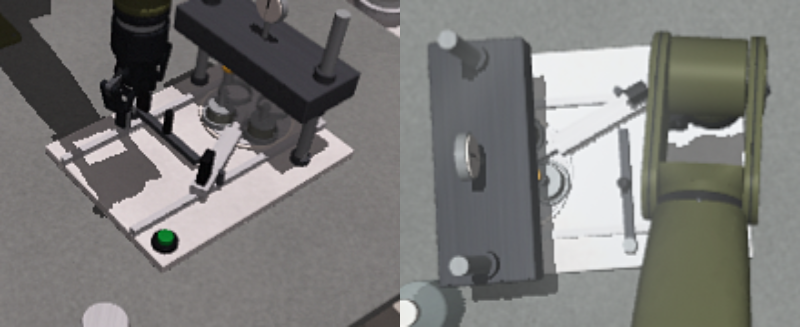

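The keeper is closed across the channel (left view (175,140)), the handle is against the pin at (208,165), and both specimens stand under the rams. Next, the button at (0.697, 0.027).

Emit:
carry_out(commands=[[33,1.7,0,0,0,0],[33,1.7,0,0,0,0],[33,1.7,0,0,0,0],[0,0,-50,0,0,0],[0,0,-50,0,0,0],[0,0,-35,0,0,0],[0,0,-15,0,0,0],[0,0,0,0,0,0],[0,0,0,0,0,0]], hand=1)

```text
t: 33.98
tool_pos: [0.6975, 0.0293, 0.0538]
tcp_rot: [-0.169, 0.986, -0.0, 0.002]
contact_force: [-0.3, -0.2, -0.7]
gripper_width: -0.0
finger_force: 0.0
```

Emit:
carry_out(commands=[[0,0,-3,0,0,0],[0,0,-3,0,0,0],[0,0,-3,0,0,0],[0,0,0,0,0,0]])

```text
t: 34.48
tool_pos: [0.6958, 0.0293, 0.0421]
tcp_rot: [-0.169, 0.986, 0.0, -0.0]
contact_force: [-0.3, 0.3, 1.3]
gripper_width: 0.0001
finger_force: 0.3
```

Emit:
carry_out(commands=[[0,-1,-2,0,0,0],[0,0,-2,0,0,0],[0,0,-2,0,0,0],[0,0,0,0,0,0]])

```text
t: 34.98
tool_pos: [0.6962, 0.0284, 0.0366]
tcp_rot: [-0.169, 0.986, 0.0, 0.0]
contact_force: [-0.7, 1.5, 4.4]
gripper_width: -0.0003
finger_force: 1.8
```

Emit:
carry_out(commands=[[0,0,-1.5,0,0,0],[0,0,-1.5,0,0,0],[0,0,0,0,0,0],[0,0,0,0,0,0]])

```text
t: 35.48
tool_pos: [0.6963, 0.0284, 0.0359]
tcp_rot: [-0.169, 0.986, 0.0, 0.0]
contact_force: [-6.4, 2.0, 13.2]
gripper_width: -0.0002
finger_force: 6.6
```

The button is bottomed out: the force rose past 4 N and travel stopped. I'm retracting.

Emit:
carry_out(commands=[[0,0,10,0,0,0],[0,0,40,0,0,0],[0,0,50,0,0,0],[0,-40,50,0,0,0],[0,-50,20,0,0,0],[0,-50,0,0,0,0],[0,-50,0,0,0,0],[0,-50,0,0,0,0],[0,0,0,0,0,0]])

```text
t: 36.6
tool_pos: [0.6949, -0.2147, 0.2009]
tcp_rot: [-0.166, 0.986, -0.0, -0.001]
contact_force: [-0.4, 0.9, -0.1]
gripper_width: 0.0001
finger_force: 0.0
```

```bash
python3 fin.py 10 | grep -v wrist; python3 - <<'E'
import cv2,numpy as np
a=cv2.imread('pics/scene10.png')[110:310,250:500];b=cv2.imread('pics/top10.png')[90:290,120:480]
cv2.imwrite('pics/m10.png',np.hstack([cv2.resize(a,(400,320)),cv2.resize(b,(400,222)).copy() if 0 else cv2.copyMakeBorder(cv2.resize(b,(400,222)),0,98,0,0,cv2.BORDER_CONSTANT)]))
E
```

```text
tcp [ 0.6949 -0.2147  0.2009] [-0.1663  0.9861 -0.0002 -0.0009] [-0.3729  0.3086  1.4867 -0.0012  1.3476 -2.2776]
top handle 63 [ 89.546  -71.8572 106.8588] [25.0074 30.2213 12.9907] world [0.6422 0.1388]
top knob 26 [-36.0059 -42.9051  92.0547] [14.2404 14.43   10.5155] world [0.515  0.1593]
top knob2 26 [-36.0059 -42.9051  92.0547] [14.2404 14.43   10.5155] world [0.515  0.1593]
top stem3 11 [-24.269   67.0021  93.537 ] [10.5914  7.817  10.5297] world [0.5193 0.2697]
top pin 16 [ 93.0143 -43.6627  60.8274] [20.5125 13.2005  9.5368] world [0.6437 0.1672]
top btn 70 [ 135.3651 -188.3013   41.2167] [36.1124 32.5169 13.8661] world [0.6958 0.0258]
scene handle 56 [ 92.9331 -71.6316 105.1419] [24.4944 31.5196  9.9948] world [0.6456 0.1393]
scene knob 20 [-30.2902 -44.068   91.6039] [13.4688 15.5772  5.6913] world [0.5208 0.1585]
scene knob2 20 [-30.2902 -44.068   91.6039] [13.4688 15.5772  5.6913] world [0.5208 0.1585]
scene stem4 20 [ 48.2982 102.8488  93.8082] [17.4552 16.8282  9.3794] world [0.5893 0.3104]
scene stem3 22 [-18.4115  70.9903  93.042 ] [15.2203 17.7907  9.7994] world [0.5248 0.2741]
scene pin 17 [101.6028 -46.7771  62.1706] [14.3149 25.4672  9.3317] world [0.6525 0.1647]
scene btn 63 [ 138.7928 -188.3194   39.8539] [27.5383 23.21   11.5365] world [0.6992 0.026 ]
```

View pics/m10.png

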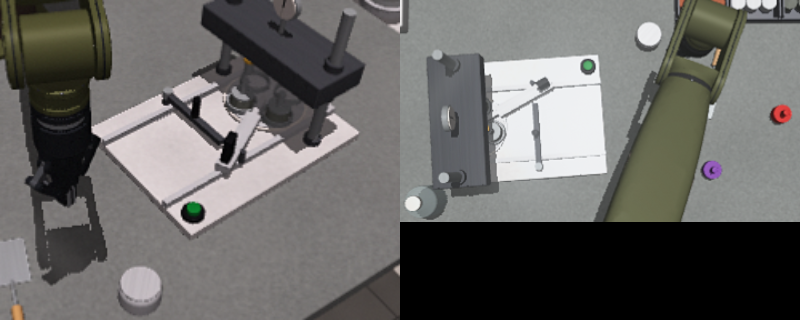

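Everything is in place: keeper closed, handle against the pin, specimens upright under the rams, and the bystanders and look-alikes where they were. I'm handing the job in.

```bash
python3 -c "
from bench import env
print(env.close_job())"
```

```text
the job is handed in; nothing more can be done
None
```

The job is done and handed in, though the hand-in gave no verdict: both specimens present stand in ring3 and ring4 under the rams, the carriage is at the back stop with its handle against the pin, the keeper is closed and the start button was pressed all the way down.

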